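# Stand the weight-set case heavy end down on its display foot

## Robot

A 6-joint arm with a two-finger parallel gripper is mounted at the origin on the work surface. World frame = base frame: x ahead of the robot, y to its left, z up, the work surface at z = 0. Lengths are in m, angles in rad, forces in N, time in s.
With the tool pointing down it reaches from about 0.35 to 0.925 m from the base axis. Payload 6.4 kg.
Tool frame: the origin (TCP) lies at the very end of the fingers, on their centre line; the grasp point (between the pads) lies 19 mm behind it; z points along the fingers, y is the line along which they close (so a half turn about z gives the same grasp; the last joint's range is limited). The gripper opens to 94 mm and grips with 3 to 60 N. Pads are 16 mm wide; open, the fingers measure 119 mm over their backs; the gripper's body (75 mm by 177 mm) begins 78 mm behind the grasp point.
Start: joints at [1.017, 0.245, 1.558, -0, 1.339, -0.174], TCP at [0.241, 0.604, 0.205] pointing down, gripper open.
Joint ranges: [-3.13, 3.13], [-1.02, 2.26], [0.13, 2.54], [-0.95, 4.09], [0.21, 2.88], [-2.74, 2.74]. Speed limits (rad/s): [2.57, 2.57, 3.14, 3.14, 3.14, 3.14].

## Interface

Orientations are given as a unit quaternion [w, x, y, z].
In Python, from cell import r gives the robot as it stands.
- The arm moves only by the shell command python3 -m inch 'ROWS' [FORCE]. ROWS is a JSON object of lists of equal length, an entry for each row: "xyz": the shift along the tool's x, y, z normalised to -1 to 1, where 1 is 50 cm, a list of three; "delta_rot": the turn, a rotation vector about the tool's x, y, z normalised to -1 to 1, where 1 is 180 degrees, a list of three; "jaw": the opening, from -1 (shut) to 1 (fully open), so that 0 is half open. In form: {"xyz": [[dx, dy, dz], ...], "delta_rot": [[ax, ay, az], ...], "jaw": [jaw, ...]}. A call has 1 to 20 rows; each row is the pose to reach, as a shift and turn from the pose commanded when the call began, along the tool's axes at that moment, turning the shorter way round; what a row does not reach only later rows make up. A row lasts 1/10 s, in which the tool goes at most 50 mm and 8.59 degrees, less where a joint would pass 70% of its speed; a pose out of reach is approached as far as the arm can. A call with a number of a shift or a turn outside -1 to 1 is refused whole. A call with a gripper value outside its range is refused whole. The fingers move at their own pace and stop on an object; FORCE is the grip in N (left out, the last holds). Time passes only in rows, so rows that repeat a pose let the fingers close. It gives the time, the measured TCP pose, the force, the opening and the grip force at its end, in the units of the state.
- r.state(): the state, without advancing time (a new reading comes with each control period).
- r.capture(name): name is "scene" or "top"; returns a dict with "pixels" (480x640x3 uint8, red, green, blue), "fx", "fy", "cx", "cy" (pixels), "k1" (the pictures are not rectified: a ray, as slopes to the right and down, at radius r is drawn at 1 + k1 r^2 times it, then the intrinsics apply), "cam_to_world" (4x4, takes a point from camera to world coordinates). Camera axes: x right, y down, z forward; pixel columns grow to the right and rows downward; lengths in m; the calibration is good to about 2 mm. A picture is of the moment at which its call begins. There is no depth.
- r.hand_in(): hands the job in; it is judged then, once.
The state is a dict: "time": time; "joints": joint angles; "dq": joint speeds; "effort": joint torques, N m; "position": TCP position; "tool_rot": TCP orientation; "force": force on the tool from outside, world axes, zero at the start; "wrist_torque": the same for the moment, N m; "width": finger opening in m; "finger_force": force on a finger pad.
Only numpy, scipy, OpenCV 4.12 (cv2) and the standard library are available. Lean on these libraries where they do the work, as an engineer would, in place of code of your own. Each camera call takes 0.05 s, during which the arm holds its last target. There are 200 camera calls.

## Task

Pick up the small aluminium case with a round stud on each side by its two studs, lift it clear of the bench and see which end sinks. Then stand it gently upright, heavy end down, in the middle of the square beech foot, with its lid facing the raised lip of the foot, and let go.

Things in the scene. Friction and masses are not known exactly. Their poses are not given: they have to be found in the camera images.
- case_mid (a point): Centre of the loose aluminium weight-set case with side studs, 88 mm long (its x), 40 wide (y), 32 thick (z), 0.3 kg, lying lid up, this point 16 mm above the bench. Lid: the +z face, dark wood inlay with a brass dot; other faces bare metal. Its centre of mass lies about 20 mm from here towards one end; the ends look alike, only the tilt when lifted shows which is heavy.
- case_stud (a point): Tip of one of the case's two round steel swivel studs, 13 mm across with flat ends, that stand out 4 mm from the middle of each long side, half-way up: at 24 mm along the case's +y (the other at -y; 48 mm over both). The studs turn freely in the case, so that pinched by them it swings and its heavy end sinks.
- foot_top (a point): Centre of the flat top of the fixed square beech foot, 100 x 100 mm, 10 mm high. A beech lip 10 mm thick, rising 15 mm above this top, runs along the foot's whole edge on its +x side, its inner face 50 mm from this point; x points to the lip, z up.
- foot_lip (a point): Middle of the upper face of that lip, 55 mm along +x from the foot centre and 15 mm above its flat top.

How it is judged:
By the outcome, as a careful person would: the job done as asked, in the order asked, and still so for the second after the job is handed in, with the robot touching nothing.
It also fails if it takes over 43 s, if anything falls off the work surface, if the arm or the gripper's body presses on something with over 40 N, if the wrist force passes 120 N, or if a joint passes its speed limit or range.

## Working session

There is one attempt and no reset: what is moved stays moved. The work goes in short steps, Python scripts to look and compute and a shell command to move; the robot and the scene stay as the last step left them, time stands still between calls to the robot, and variables do not carry over. Pictures are saved under pics/ and viewed, at most 10 in all, crops included, and the job is handed in when it is done.

```bash
mkdir -p pics; ls; cat > h.py <<'E'
from cell import r
import numpy as np, cv2
def cap(n,f=None):
    c=r.capture(n)
    if f: cv2.imwrite('pics/'+f,cv2.cvtColor(c['pixels'],cv2.COLOR_RGB2BGR))
    return c
def ray(c,u,v):
    x,y=(u-c['cx'])/c['fx'],(v-c['cy'])/c['fy']
    rd=np.hypot(x,y); q=rd
    for _ in range(30): q=rd/(1+c['k1']*q*q)
    s=q/rd if rd else 1
    T=np.array(c['cam_to_world']); d=T[:3,:3]@[x*s,y*s,1]
    return T[:3,3],d/np.linalg.norm(d)
def onz(c,u,v,z):
    o,d=ray(c,u,v); return o+d*(z-o[2])/d[2]
def proj(c,p):
    T=np.array(c['cam_to_world']); q=T[:3,:3].T@(np.array(p)-T[:3,3]); x,y=q[:2]/q[2]
    f=1+c['k1']*(x*x+y*y); return c['fx']*x*f+c['cx'],c['fy']*y*f+c['cy']
def tri(a,b):
    (o1,d1),(o2,d2)=a,b
    t=np.linalg.lstsq(np.c_[d1,-d2],o2-o1,rcond=None)[0]
    p,q=o1+t[0]*d1,o2+t[1]*d2
    return (p+q)/2,np.linalg.norm(p-q)
E
python3 - <<'E'
from h import *
for n in('scene','top'):
    c=cap(n,n+'1.png'); print(n,np.round(c['cam_to_world'],3).tolist(),c['fx'],c['k1'])
s=r.state();print(s)
E
```

```text
pics
scene [[-0.607, 0.675, -0.42, 0.863], [0.795, 0.513, -0.324, 0.217], [-0.003, -0.53, -0.848, 0.66], [0.0, 0.0, 0.0, 1.0]] 439.27551469048956 -0.015788712687634862
top [[0.0, -0.993, 0.116, 0.474], [-0.999, -0.004, -0.036, 0.018], [0.036, -0.116, -0.993, 0.789], [0.0, 0.0, 0.0, 1.0]] 443.16370790413976 0.020032533904975194
{'time': 0.1, 'joints': array([ 1.01689457e+00,  2.45720662e-01,  1.55886122e+00,  1.26159583e-05,
        1.33873072e+00, -1.74120743e-01]), 'dq': array([-0.00113353, -0.00116548, -0.00214766,  0.00313425, -0.00103706,
       -0.00019271]), 'effort': array([-1.17418513e-03, -4.16913021e+01, -3.15526271e+01,  6.85812347e-02,
        3.09838308e-02, -7.21329206e-05]), 'position': array([0.24068341, 0.60322006, 0.20448725]), 'tool_rot': array([-3.11908276e-04,  1.88752730e-01,  9.82024270e-01, -8.01440445e-04]), 'force': array([ 0.8009411 , -0.09716691, -0.28870375]), 'wrist_torque': array([0.04140825, 0.00865132, 0.01981024]), 'finger_force': 0.0, 'width': 0.09397459284500748}
```

View pics/scene1.png

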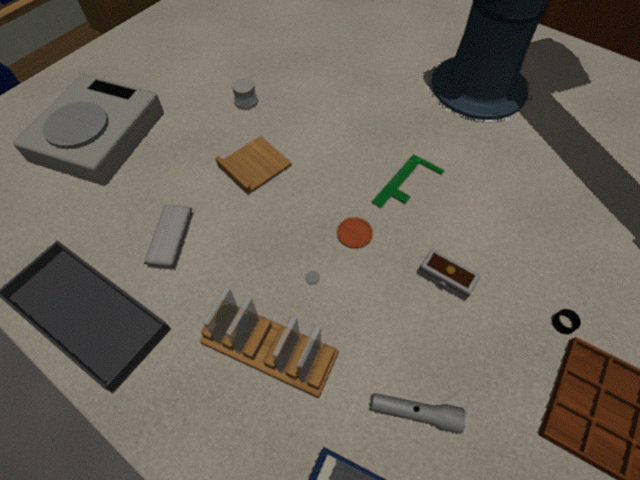

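View pics/top1.png

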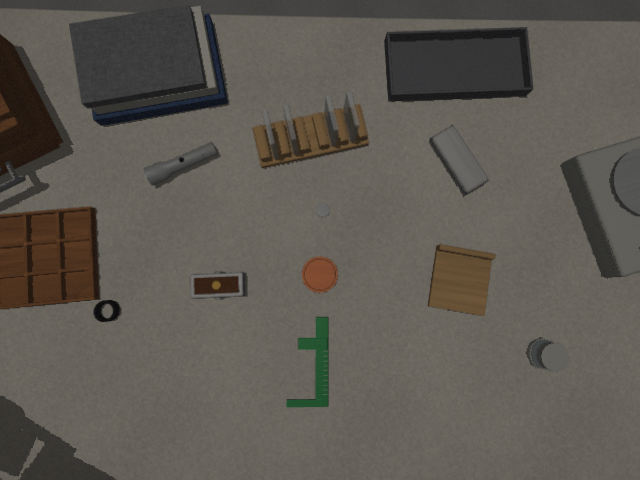

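The scene view shows the case (brass dot at about 451,270) and the foot (about 255,163, lip on its lower-left edge). In the top view the dot is at about 216,285 and the foot at about 461,281, with its lip on the upper edge. I'll zoom in on both.

```bash
python3 - <<'E'
import cv2,numpy as np
s=cv2.imread('pics/scene1.png');t=cv2.imread('pics/top1.png')
def cr(i,u,v): # 80x60 x5
    return cv2.resize(i[v:v+60,u:u+80],(400,300),interpolation=cv2.INTER_CUBIC)
def cr2(i,u,v): # 90x~
    return cv2.resize(i[v:v+75,u:u+100],(400,300),interpolation=cv2.INTER_CUBIC)
m=np.vstack([np.hstack([cr(s,410,243),cr(t,178,256)]),np.hstack([cr2(s,207,127),cr2(t,412,242)])])
m=cv2.convertScaleAbs(m,alpha=1.4)
cv2.imwrite('pics/z1.png',m)
E
```

```text
(no output)
```

View pics/z1.png

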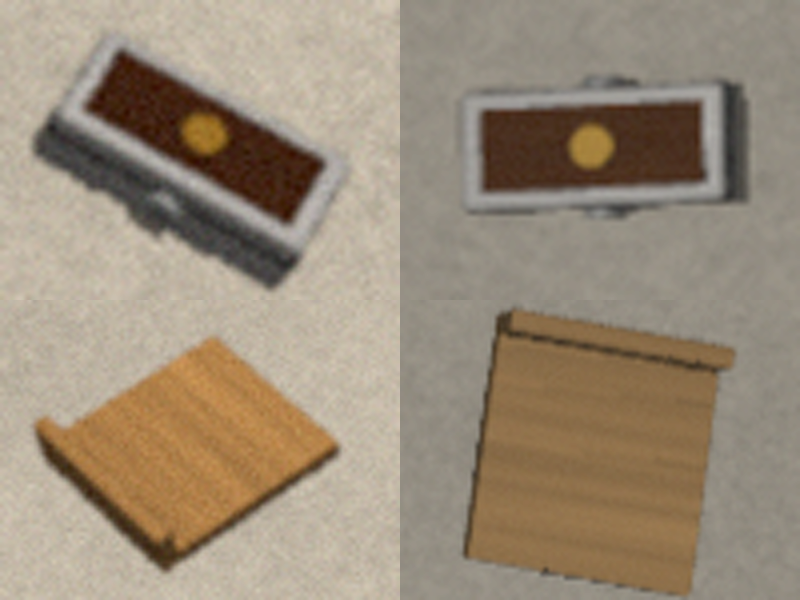

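Crop, in original pixels:
- **Case:** dot at scene (451.0,269.6) and top (216,285).
- **Foot:** back corners at scene (260.6,136) and (291.4,163.9), and top (428,305.6) and (484.4,315.6).

The studs are visible at the middle of both long sides.

```bash
cat > m.py <<'E'
from h import *
s=cap('scene');t=cap('top')
f=lambda p,k,o:((p[0]+.5)/k-.5+o[0],(p[1]+.5)/k-.5+o[1])
def T(a,b,k,oa,ob): return tri(ray(s,*f(a,k,oa)),ray(t,*f(b,k,ob)))
S=(410,243);P=(178,256)
pr=lambda n,x:print(n,np.round(x[0]*1000,1),round(x[1]*1000,1))
pr('dot',T((205,133),(191,146),5,S,P))
# top-left(scene far) corners: match by z=.032 planes
for n,pts,c,o in(('sc',[(110,37),(350,165),(300,250),(57,112)],s,S),('top',[(62,95),(325,82),(327,202),(63,212)],t,P)):
    q=np.array([onz(c,*f(p,5,o),.032) for p in pts]);print(n,np.round(q[:,:2]*1000,1).tolist(),np.round(q.mean(0)*1000,1))
S=(207,127);P=(412,242)
pr('b1',T((215,37),(65,255),4,S,P)); pr('b1x',T((215,37),(290,295),4,S,P)); pr('b2',T((338,148),(65,255),4,S,P))
for n,pts,z in (('back',[(65,255),(290,295)],.01),('lip',[(115,10),(337,50),(333,70),(107,33)],.025)):
    q=np.array([onz(t,*f(p,4,P),z) for p in pts]);print(n,np.round(q[:,:2]*1000,1).tolist(),np.round(q.mean(0)*1000,1))
for n,p in(('stud+',None),):pass
E
python3 m.py
```

```text
dot [474.6 177.5  29.8] 0.6
sc [[463.0, 135.4], [458.0, 220.5], [494.4, 221.6], [498.0, 135.9]] [478.4 178.4  32. ]
top [[491.8, 220.2], [496.1, 132.6], [456.0, 131.0], [452.9, 218.4]] [474.2 175.5  32. ]
b1 [ 461.7 -192.5   88.4] 63.0
b1x [ 420.7 -287.2    3.8] 2.7
b2 [ 438.4 -189.6    0.7] 1.0
back [[439.0, -187.5], [421.8, -286.1]] [ 430.4 -236.8   10. ]
lip [[545.3, -208.5], [528.1, -305.5], [519.4, -303.3], [535.2, -204.6]] [ 532.  -255.5   25. ]
```

```bash
cat > go.py <<'E'
import sys
from h import *
from scipy.spatial.transform import Rotation as R
x,y,z,phi=map(float,sys.argv[1:5])
s=r.state();q=s['tool_rot'];A=R.from_quat([q[1],q[2],q[3],q[0]])
d=A.inv().apply(np.array([x,y,z])-s['position'])
B=R.from_euler('z',phi,degrees=True)*R.from_matrix(np.array([[0,1,0],[1,0,0],[0,0,-1]]))*R.from_euler('z',90,degrees=True)
# B: tool z down; tool y at world angle phi
B=R.from_matrix(np.c_[[np.sin(np.radians(phi)),-np.cos(np.radians(phi)),0],[np.cos(np.radians(phi)),np.sin(np.radians(phi)),0],[0,0,-1.]]*np.array([-1,1,1])*np.array([1,1,1]))
if np.linalg.det(B.as_matrix())<0: print('bad')
w=(A.inv()*B).as_rotvec()/np.pi
print('t',round(s['time'],2),'pos',np.round(s['position'],4),'force',np.round(s['force'],2),'xyz',np.round(d/.5,4),'rot',np.round(w,4),'width',s['width'])
E
sed -i '/^B=R.from_euler/d' go.py
python3 go.py .4755 .177 .15 2.5
```

```text
t 0.2 pos [0.2408 0.6034 0.2048] force [ 0.2  -0.19 -0.08] xyz [-0.7521 -0.6178  0.1102] rot [-4.000e-04  1.000e-04  3.652e-01] width 0.09401139264976484
```

```bash
python3 -m inch '{"xyz":[[-0.4,-0.32,0.0],[-0.752,-0.618,0.11],[-0.752,-0.618,0.11],[-0.752,-0.618,0.11],[-0.752,-0.618,0.11],[-0.752,-0.618,0.11],[-0.752,-0.618,0.11],[-0.752,-0.618,0.11],[-0.752,-0.618,0.11],[-0.752,-0.618,0.11],[-0.752,-0.618,0.11],[-0.752,-0.618,0.11],[-0.752,-0.618,0.11],[-0.752,-0.618,0.11],[-0.752,-0.618,0.11],[-0.752,-0.618,0.11],[-0.752,-0.618,0.11],[-0.752,-0.618,0.11]],"delta_rot":[[0,0,0.365],[0,0,0.365],[0,0,0.365],[0,0,0.365],[0,0,0.365],[0,0,0.365],[0,0,0.365],[0,0,0.365],[0,0,0.365],[0,0,0.365],[0,0,0.365],[0,0,0.365],[0,0,0.365],[0,0,0.365],[0,0,0.365],[0,0,0.365],[0,0,0.365],[0,0,0.365]],"jaw":[1,1,1,1,1,1,1,1,1,1,1,1,1,1,1,1,1,1]}'; python3 go.py .4755 .177 .004 2.5
```

```text
time: 2.0
position: [0.4755, 0.1775, 0.1505]
tool_rot: [0.0, 0.691, 0.723, 0.0]
force: [-0.9, -0.5, -0.8]
width: 0.0938
finger_force: 0.0
t 2.0 pos [0.4755 0.1775 0.1505] force [-0.88 -0.53 -0.75] xyz [-1.00e-03 -1.00e-04  2.93e-01] rot [ 0.     -0.      0.0003] width 0.09380620002789798
```

```bash
python3 -m inch '{"xyz":[[-0.001,0,0.06],[-0.001,0,0.12],[-0.001,0,0.18],[-0.001,0,0.22],[-0.001,0,0.25],[-0.001,0,0.27],[-0.001,0,0.285],[-0.001,0,0.292],[-0.001,0,0.292],[-0.001,0,0.292]],"delta_rot":[[0,0,0],[0,0,0],[0,0,0],[0,0,0],[0,0,0],[0,0,0],[0,0,0],[0,0,0],[0,0,0],[0,0,0]],"jaw":[1,1,1,1,1,0.6,0.4,0.25,0.25,0.25]}'; python3 - <<'E'
from h import *
s=cap('scene');t=cap('top')
p=r.state()['position'];print(p)
u=[round(v) for v in proj(s,p)];w=[round(v) for v in proj(t,p)]
z=lambda i,c:cv2.resize(i[c[1]-60:c[1]+60,c[0]-60:c[0]+20+0] if 0 else i[c[1]-50:c[1]+50,c[0]-50:c[0]+50],(400,400),interpolation=cv2.INTER_CUBIC)
m=np.hstack([z(s['pixels'],u),z(t['pixels'],w)])
cv2.imwrite('pics/g.png',cv2.convertScaleAbs(m[:,:,::-1],alpha=1.5))
E
```

```text
time: 3.0
position: [0.4763, 0.1769, 0.0051]
tool_rot: [0.0, 0.691, 0.723, 0.001]
force: [0.6, 0.5, 0.3]
width: 0.0601
finger_force: 0.0
[0.47623871 0.17691139 0.00514242]
```

View pics/g.png

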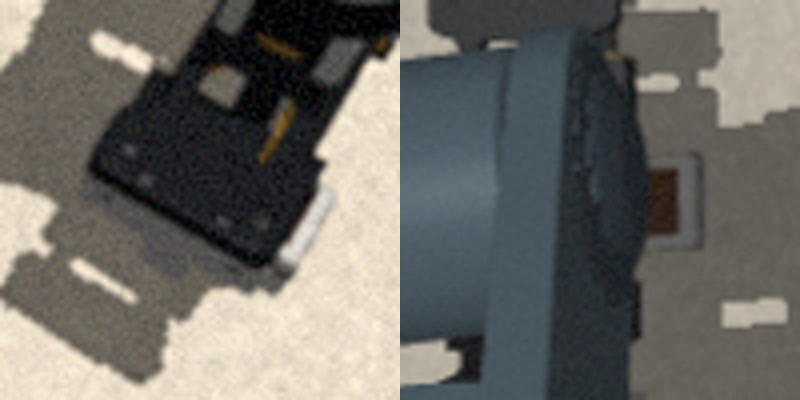

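The gripper straddles the case; the body hides the studs, as expected, so I close gently.

```bash
python3 -m inch '{"xyz":[[0,0,0.002],[0,0,0.003],[0,0,0.003],[0,0,0.003],[0,0,0.003],[0,0,0.003],[0,0,0.003],[0,0,0.003],[0,0,0.003],[0,0,0.003]],"delta_rot":[[0,0,0],[0,0,0],[0,0,0],[0,0,0],[0,0,0],[0,0,0],[0,0,0],[0,0,0],[0,0,0],[0,0,0]],"jaw":[0.2,0.12,0.08,0.04,0.0,-0.1,-0.1,-0.1,-0.1,-0.1]}' 20; python3 go.py .4755 .177 .20 2.5
```

```text
time: 4.1
position: [0.4755, 0.1768, 0.0029]
tool_rot: [-0.0, 0.691, 0.723, -0.0]
force: [-1.6, 0.2, 1.6]
width: 0.0475
finger_force: 20.0
t 4.1 pos [0.4755 0.1768 0.0029] force [-1.63  0.21  1.59] xyz [ 4.000e-04 -1.000e-04 -3.943e-01] rot [-0.0001 -0.      0.0002] width 0.04752393655496426
```

```bash
python3 -m inch '{"xyz":[[0,0,-0.01],[0,0,-0.03],[0,0,-0.05],[0,0,-0.07],[0,0,-0.1],[0,0,-0.13],[0,0,-0.16],[0,0,-0.19],[0,0,-0.22],[0,0,-0.25],[0,0,-0.28],[0,0,-0.3],[0,0,-0.3],[0,0,-0.3],[0,0,-0.3],[0,0,-0.3],[0,0,-0.3],[0,0,-0.3]],"delta_rot":[[0,0,0],[0,0,0],[0,0,0],[0,0,0],[0,0,0],[0,0,0],[0,0,0],[0,0,0],[0,0,0],[0,0,0],[0,0,0],[0,0,0],[0,0,0],[0,0,0],[0,0,0],[0,0,0],[0,0,0],[0,0,0]],"jaw":[-0.1,-0.1,-0.1,-0.1,-0.1,-0.1,-0.1,-0.1,-0.1,-0.1,-0.1,-0.1,-0.1,-0.1,-0.1,-0.1,-0.1,-0.1]}'; python3 - <<'E'
from h import *
s=cap('scene')
p=r.state()['position'];print(p,r.state()['force'],r.state()['wrist_torque'])
u=[round(v) for v in proj(s,p)];print(u)
i=s['pixels'][u[1]-90:u[1]+90,u[0]-90:u[0]+90]
cv2.imwrite('pics/l.png',cv2.convertScaleAbs(cv2.resize(i,(590,590),interpolation=cv2.INTER_CUBIC)[:,:,::-1],alpha=1.5))
E
```

```text
time: 5.9
position: [0.4755, 0.1768, 0.1526]
tool_rot: [-0.0, 0.691, 0.723, -0.0]
force: [0.5, -0.6, -3.2]
width: 0.0474
finger_force: 20.0
[0.47552182 0.17680433 0.15270043] [-0.58575042  0.46958238 -1.80633942] [-0.07395214  0.06705292 -0.0316339 ]
[471, 228]
```

View pics/l.png

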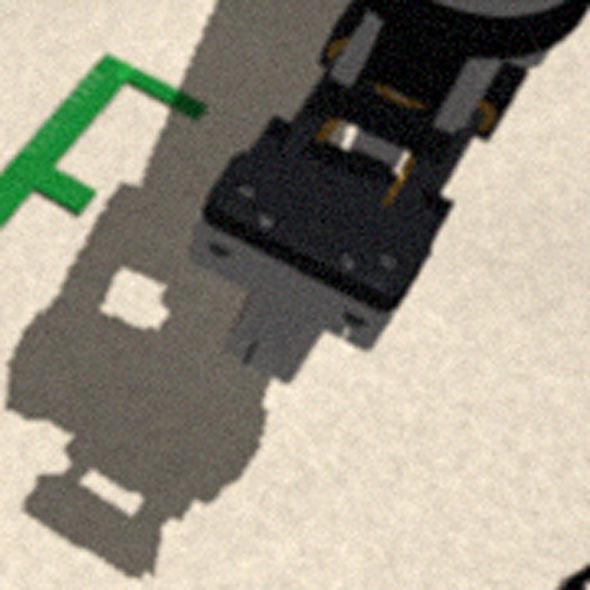

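The case has swung to vertical between the fingers (its upper end shows bright at about 375,148 in the crop), but the fingers hide which way the lid faces. I'll move to the foot with a part turn that shows one broad face to the scene camera.

```bash
python3 go.py .4787 -.2457 .1527 -27.5
```

```text
t 5.95 pos [0.4755 0.1768 0.1527] force [-0.59  0.47 -1.81] xyz [-8.445e-01 -3.110e-02  1.000e-04] rot [-2.000e-04  1.000e-04  1.669e-01] width 0.04743973087353587
```

```bash
python3 -m inch '{"xyz":[[-0.01,0,0],[-0.03,0,0],[-0.07,0,0],[-0.12,0,0],[-0.18,-0.01,0],[-0.24,-0.01,0],[-0.3,-0.01,0],[-0.36,-0.01,0],[-0.42,-0.02,0],[-0.48,-0.02,0],[-0.54,-0.02,0],[-0.6,-0.02,0],[-0.66,-0.03,0],[-0.71,-0.03,0],[-0.75,-0.03,0],[-0.785,-0.031,0],[-0.81,-0.031,0],[-0.83,-0.031,0],[-0.84,-0.031,0],[-0.845,-0.031,0]],"delta_rot":[[0,0,0],[0,0,0.005],[0,0,0.01],[0,0,0.02],[0,0,0.03],[0,0,0.045],[0,0,0.06],[0,0,0.07],[0,0,0.08],[0,0,0.09],[0,0,0.1],[0,0,0.11],[0,0,0.12],[0,0,0.13],[0,0,0.14],[0,0,0.15],[0,0,0.155],[0,0,0.16],[0,0,0.165],[0,0,0.167]],"jaw":[-0.1,-0.1,-0.1,-0.1,-0.1,-0.1,-0.1,-0.1,-0.1,-0.1,-0.1,-0.1,-0.1,-0.1,-0.1,-0.1,-0.1,-0.1,-0.1,-0.1]}'; python3 - <<'E'
from h import *
s=cap('scene')
p=r.state()['position'];print(p)
u=[round(v) for v in proj(s,p)];print(u)
i=s['pixels'][max(u[1]-75,0):u[1]+75,u[0]-75:u[0]+75]
cv2.imwrite('pics/v.png',cv2.convertScaleAbs(cv2.resize(i,(590,590),interpolation=cv2.INTER_CUBIC)[:,:,::-1],alpha=1.5))
E
```

```text
time: 7.95
position: [0.4789, -0.246, 0.1529]
tool_rot: [-0.0, 0.855, 0.518, 0.0]
force: [0.3, 0.6, -2.4]
width: 0.0476
finger_force: 20.0
[ 0.47889989 -0.24610786  0.15290756]
[244, 102]
```

View pics/v.png

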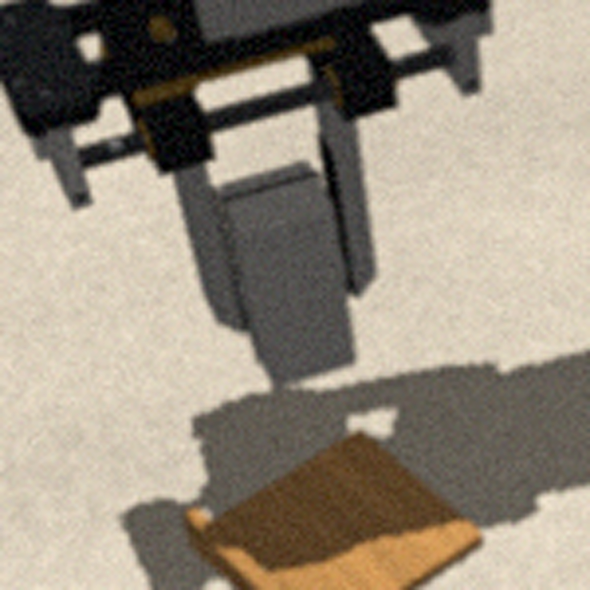

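The face towards the camera is bare metal (crop about 290,280), so the lid faces away and the -y end was the heavy one. The case hangs upright. I now turn +107.5° about the vertical so the lid faces the lip.

```bash
python3 -m inch '{"xyz":[[0,0,0],[0,0,0],[0,0,0],[0,0,0],[0,0,0],[0,0,0],[0,0,0],[0,0,0],[0,0,0],[0,0,0],[0,0,0],[0,0,0],[0,0,0],[0,0,0],[0,0,0],[0,0,0],[0,0,0],[0,0,0],[0,0,0],[0,0,0]],"delta_rot":[[0,0,-0.01],[0,0,-0.03],[0,0,-0.06],[0,0,-0.095],[0,0,-0.13],[0,0,-0.165],[0,0,-0.2],[0,0,-0.24],[0,0,-0.28],[0,0,-0.32],[0,0,-0.36],[0,0,-0.4],[0,0,-0.44],[0,0,-0.475],[0,0,-0.51],[0,0,-0.54],[0,0,-0.565],[0,0,-0.585],[0,0,-0.595],[0,0,-0.597]],"jaw":[-0.1,-0.1,-0.1,-0.1,-0.1,-0.1,-0.1,-0.1,-0.1,-0.1,-0.1,-0.1,-0.1,-0.1,-0.1,-0.1,-0.1,-0.1,-0.1,-0.1]}'; python3 go.py .4787 -.2457 .052 80; python3 - <<'E'
from h import *
s=cap('scene')
p=r.state()['position'];print(p)
u=[round(v) for v in proj(s,p)];print(u)
i=s['pixels'][max(u[1]-75,0):u[1]+75,u[0]-75:u[0]+75]
cv2.imwrite('pics/w.png',cv2.convertScaleAbs(cv2.resize(i,(600,600),interpolation=cv2.INTER_CUBIC)[:,:,::-1],alpha=1.5))
E
```

```text
time: 10.0
position: [0.479, -0.2453, 0.1529]
tool_rot: [-0.0, 0.087, 0.996, 0.0]
force: [-0.3, 0.3, -3.1]
width: 0.0477
finger_force: 20.0
t 10.0 pos [ 0.479  -0.2453  0.1529] force [-0.35  0.34 -3.14] xyz [ 0.0003 -0.001   0.2018] rot [ 0.0001 -0.      0.    ] width 0.04774036510638458
[ 0.47895975 -0.245386    0.1529591 ]
[244, 102]
```

View pics/w.png

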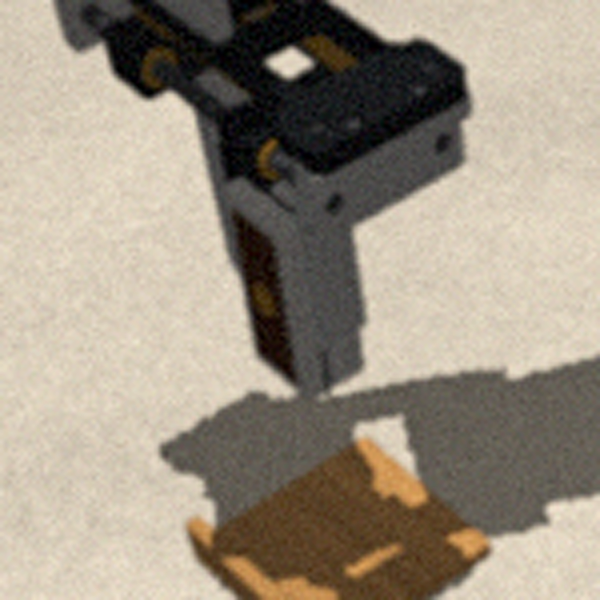

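The lid (brass dot, crop 263,297) now faces the lip side and the case hangs upright above the foot. I check its offset from the pinch and lower it.

```bash
python3 - <<'E'
from h import *
s=r.capture('scene'); p=r.state()['position']
o=np.radians(-10);f=np.array([np.cos(o),np.sin(o),0])
print(proj(s,p+16*.001*f+[0,0,.0131]), (263.5/4-.5+169,297.5/4-.5+27))
for k in(10,20):print(k,proj(s,p+.001*k*f+[0,0,.0131]))
E
python3 -m inch '{"xyz":[[0,-0.001,0.01],[0,-0.001,0.025],[0,-0.001,0.045],[0,-0.001,0.065],[0,-0.001,0.085],[0,-0.001,0.105],[0,-0.001,0.125],[0,-0.001,0.145],[0,-0.001,0.165],[0,-0.001,0.18],[0,-0.001,0.193],[0,-0.001,0.203],[0,-0.001,0.21],[0,-0.001,0.214],[0,-0.001,0.216],[0,-0.001,0.216],[0,-0.001,0.216]],"delta_rot":[[0,0,0],[0,0,0],[0,0,0],[0,0,0],[0,0,0],[0,0,0],[0,0,0],[0,0,0],[0,0,0],[0,0,0],[0,0,0],[0,0,0],[0,0,0],[0,0,0],[0,0,0],[0,0,0],[0,0,0]],"jaw":[-0.1,-0.1,-0.1,-0.1,-0.1,-0.1,-0.1,-0.1,-0.1,-0.1,-0.1,-0.1,-0.1,-0.1,-0.1,-0.1,-0.1]}'
```

```text
(np.float64(235.22527830034227), np.float64(100.70430158267632)) (234.375, 100.875)
10 (np.float64(238.14920712252996), np.float64(99.02021340576718))
20 (np.float64(233.26645538457808), np.float64(101.83271610217514))
time: 11.8
position: [0.479, -0.2466, 0.0452]
tool_rot: [0.0, 0.088, 0.996, -0.0]
force: [-0.3, -0.4, -3.6]
width: 0.0477
finger_force: 20.0
```

```bash
for k in 1; do python3 -m inch '{"xyz":[[0,0,0.001],[0,0,0.002],[0,0,0.003],[0,0,0.004],[0,0,0.005],[0,0,0.006],[0,0,0.006],[0,0,0.006]],"delta_rot":[[0,0,0],[0,0,0],[0,0,0],[0,0,0],[0,0,0],[0,0,0],[0,0,0],[0,0,0]],"jaw":[-0.1,-0.1,-0.1,-0.1,-0.1,-0.1,-0.1,-0.1]}'; done
```

```text
time: 12.6
position: [0.4788, -0.2464, 0.0419]
tool_rot: [-0.0, 0.088, 0.996, 0.0]
force: [-0.8, 0.7, -3.3]
width: 0.0472
finger_force: 20.0
```

```bash
python3 -m inch '{"xyz":[[0,0,0.001],[0,0,0.0015],[0,0,0.002],[0,0,0.002],[0,0,0.002]],"delta_rot":[[0,0,0],[0,0,0],[0,0,0],[0,0,0],[0,0,0]],"jaw":[-0.1,-0.1,-0.1,-0.1,-0.1]}'
```

```text
time: 13.1
position: [0.479, -0.2465, 0.0411]
tool_rot: [0.0, 0.088, 0.996, -0.0]
force: [-0.6, 0.9, -2.0]
width: 0.0473
finger_force: 20.0
```

```bash
python3 -m inch '{"xyz":[[0,0,0.0005],[0,0,0.001],[0,0,0.001],[0,0,0.001]],"delta_rot":[[0,0,0],[0,0,0],[0,0,0],[0,0,0]],"jaw":[-0.1,-0.1,-0.1,-0.1]}'
```

```text
time: 13.5
position: [0.4793, -0.2466, 0.0409]
tool_rot: [0.001, 0.088, 0.996, -0.0]
force: [2.3, 1.0, 1.4]
width: 0.0473
finger_force: 20.0
```

Contact: the force has changed from carrying the weight to a light push. I ease the grip to 3 N and open slowly.

```bash
python3 -m inch '{"xyz":[[0,0,0],[0,0,0],[0,0,0],[0,0,0],[0,0,0],[0,0,0],[0,0,0],[0,0,0],[0,0,0],[0,0,0],[0,0,0],[0,0,0],[0,0,0],[0,0,0]],"delta_rot":[[0,0,0],[0,0,0],[0,0,0],[0,0,0],[0,0,0],[0,0,0],[0,0,0],[0,0,0],[0,0,0],[0,0,0],[0,0,0],[0,0,0],[0,0,0],[0,0,0]],"jaw":[-0.1,-0.1,-0.1,0.01,0.03,0.05,0.08,0.12,0.18,0.25,0.35,0.5,0.6,0.6]}' 3; python3 - <<'E'
from h import *
s=cap('scene')
u=[234,150]
i=s['pixels'][u[1]-75:u[1]+75,u[0]-75:u[0]+75]
cv2.imwrite('pics/x.png',cv2.convertScaleAbs(cv2.resize(i,(600,600),interpolation=cv2.INTER_CUBIC)[:,:,::-1],alpha=1.5))
E
```

```text
time: 14.9
position: [0.4788, -0.2465, 0.0405]
tool_rot: [0.0, 0.088, 0.996, -0.0]
force: [-0.3, -0.2, 0.1]
width: 0.075
finger_force: 0.0
```

View pics/x.png

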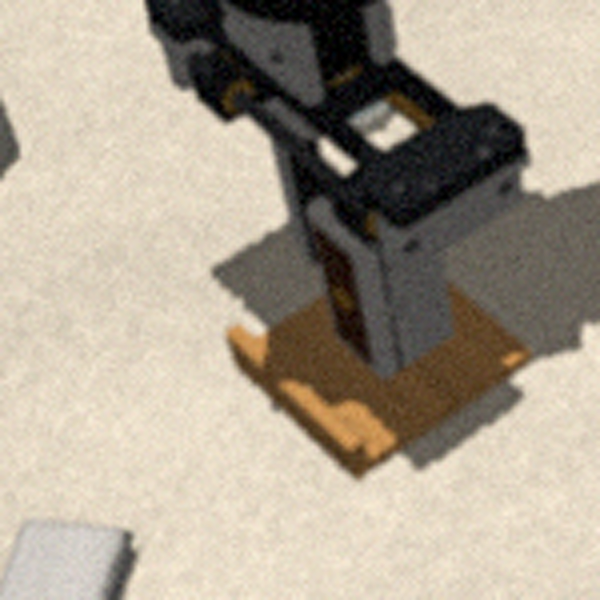

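The case stands upright and free on the foot with its lid (crop 345,300) towards the lip. I withdraw straight up.

```bash
python3 -m inch '{"xyz":[[0,0,-0.01],[0,0,-0.03],[0,0,-0.06],[0,0,-0.1],[0,0,-0.14],[0,0,-0.19],[0,0,-0.25],[0,0,-0.31],[0,0,-0.36],[0,0,-0.4],[0,0,-0.42],[0,0,-0.42],[0,0,-0.42],[0,0,-0.42]],"delta_rot":[[0,0,0],[0,0,0],[0,0,0],[0,0,0],[0,0,0],[0,0,0],[0,0,0],[0,0,0],[0,0,0],[0,0,0],[0,0,0],[0,0,0],[0,0,0],[0,0,0]],"jaw":[0.6,0.6,0.6,0.6,0.6,0.6,0.6,0.6,0.6,0.6,0.6,0.6,0.6,0.6]}'; python3 - <<'E'
from h import *
s=cap('scene');t=cap('top')
a=s['pixels'][75:225,159:309];b=t['pixels'][205:355,385:535]
m=np.hstack([cv2.resize(i,(400,400),interpolation=cv2.INTER_CUBIC) for i in(a,b)])
cv2.imwrite('pics/y.png',cv2.convertScaleAbs(m[:,:,::-1],alpha=1.5))
E
```

```text
time: 16.35
position: [0.4782, -0.246, 0.249]
tool_rot: [-0.001, 0.088, 0.996, 0.001]
force: [0.2, 0.4, 0.5]
width: 0.0752
finger_force: 0.0
```

View pics/y.png

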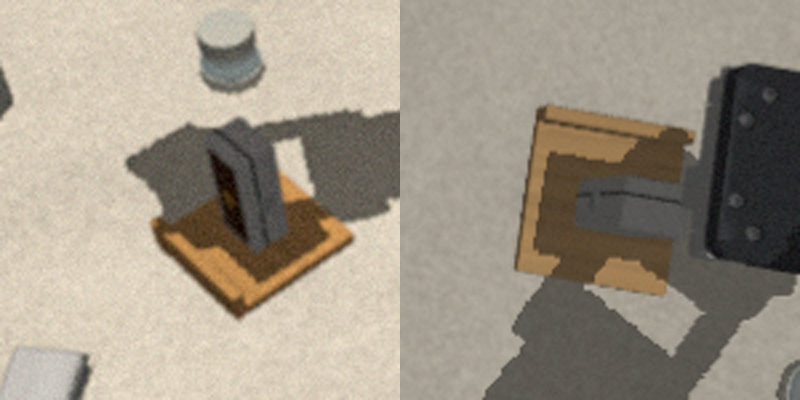

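The case stands upright in the middle of the foot (left crop 248,190) with its lid towards the lip, and the gripper is clear.

```bash
python3 -c "
from cell import r
print(r.hand_in())"
```

```text
the job is handed in; nothing more can be done
None
```

The case's -y end sank when I lifted it by its studs; it now stands heavy end down in the middle of the beech foot, lid facing the lip, released with the gripper clear, and the job was handed in at about 16.5 s.

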